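# Hang the orange headphones on the booth rail

### The arm

A 7-joint arm with a two-finger parallel gripper is mounted at the origin on the work surface. World frame = base frame: x ahead of the robot, y to its left, z up, the work surface at z = 0. Lengths are in mm, angles in rad, forces in N, time in s.
With the tool pointing down it reaches from about 400 to 850 mm from the base axis. Payload 6.9 kg.
Tool frame: the origin (TCP) lies at the very end of the fingers, on their centre line; the grasp point (between the pads) lies 19 mm behind it; z points along the fingers, x is the direction in which the jaws open and shut, and the axes are right-handed (so a half turn about z gives the same grasp; the last joint's range is limited). The gripper opens to 85 mm and grips with 20 to 120 N. Pads are 22 mm wide; open, the fingers measure 114 mm over their backs; the gripper's body (76 mm by 85 mm) begins 54 mm behind the grasp point. The pads swing forward as they close: fully open they stand 13 mm farther back than shut.
Start: joints at [1.317, 0.507, -0.238, 1.5, 0.126, 1.149, -0.155], TCP at [219.44, -585.199, 231.275] pointing down, gripper open.
Joint ranges: [-3.08, 3.08], [-0.24, 2.05], [-1.43, 1.35], [0, 2.5], [-1.52, 4.66], [0.17, 1.96], [-2.89, 2.89]. Speed limits (rad/s): [2.39, 2.39, 3.14, 3.14, 3.14, 3.14, 3.14].

### API

Orientations are given as a 3x3 rotation matrix whose columns are the frame's x, y, z axes.
In Python, from plant import readout, imaging, ctrl gives the robot as it stands.
- The arm moves only by the tool carry_out, never from a script. Its argument "steps" is a list of rows, each a list of 6 numbers: the shift along the tool's x, y, z in cm, then the turn, a rotation vector about the tool's x, y, z in degrees. In form: [[x, y, z, wx, wy, wz], ...]. A call has 1 to 8 rows; each row is the pose to reach, as a shift and turn from the pose measured when the call began, along the tool's axes at that moment; what a row does not reach only later rows make up. A row lasts 1/12 s, in which the tool goes at most 41.7 mm and 7.16 degrees, less where a joint would pass 70% of its speed; a pose out of reach is approached as far as the arm can. A call with a gripper value outside its range is refused whole. "gripper" is the finger opening in cm, from 0 to 8.54, set as the call begins (left out, the last holds). The fingers move at their own pace and stop on an object; "grip_force" is the grip in N (left out, the last holds). Time passes only in rows, so rows that repeat a pose let the fingers close. It gives the time, the measured TCP pose, the force and the opening at its end, in the units of the state.
- readout.get_obs(): the state, without advancing time (a new reading comes with each control period).
- imaging.capture(name): name is "scene" or "side" or "wrist"; returns the picture (400x640x3 uint8, red, green, blue); there is no depth.
- imaging.camera_params(name): a dict with "fx", "fy", "cx", "cy" (pixels), "camera_from_world" (4x4, takes a point from world to camera coordinates). Camera axes: x right, y down, z forward; pixel columns grow to the right and rows downward; lengths in mm; the calibration is good to about 2 mm. A picture is of the moment at which its call begins: read the wrist's pose just before it. camera_params takes no time and is no camera call; for the wrist camera it gives the pose at the moment of the call.
- ctrl.close_job(): hands the job in, once; it reports no verdict.
The state is a dict: "time_s": time; "q": joint angles; "qvel": joint speeds; "effort": joint torques, N m; "tcp_pos": TCP position; "eef_rot": TCP orientation; "contact_force": force on the tool from outside, world axes, zero at the start; "moment": the same for the moment, N m; "finger_gap": finger opening in mm.
Only numpy, scipy, OpenCV 4.12 (cv2) and the standard library are available. Lean on these libraries where they do the work, as an engineer would, in place of code of your own. Each camera call takes 0.05 s, during which the arm holds its last target.

### The job

Tidy the booth: pick up the headphones with the orange pads and hang them over the horizontal bar of the headphone rail, the headband squarely across the bar between its two posts and one ear cup hanging on each side. Lower them gently onto the bar rather than dropping them, and leave the blue headphones and the water bottle where they stand.

Things in the scene. Friction and masses are not known exactly. Their poses are not given: they have to be found in the camera images.
- orange_phones_mid (a point): Rigid headphones, orange pads, standing on their cups, crown up: 158 mm wide ear to ear (own x), 154 tall (z), 0.2 kg. Point: centre, 77 mm above the bottom. Crown: firm orange pad 28 mm front to back (y; grip it so from above), 20 thick, middle 24 mm flat, underside 57 mm above the point. Cups 58 mm in y, 68 high, gap between them 90 mm.
- blue_phones_mid (a point): Rigid headphones of the same shape and size as the orange ones but with blue pads, standing in the same way; point at the centre, 77 mm above the bottom. To be left alone.
- rail_mid (a point): Headphone rail, fixed: round level steel bar, 16 mm diameter, 270 mm long, on two dark posts 240 mm apart that do not rise above it. Point: on the bar's axis, half-way along, 150 mm above the table. Own y runs along the bar, x across it, z up. Each post has a foot plate 90 x 40 x 6 mm.
- water_mid (a point): Pale translucent plastic water bottle with a blue cap and a white label, 62 mm in diameter, 190 mm tall, standing; point at its centre, half-way up. To be left alone.
Not all that is in view belongs to the job. Leave any purple look-alike of the part that bears orange_phones_mid alone.

How it is judged:
By the outcome, as a careful person would: the job done as asked, in the order asked, and still so for the second after the job is handed in, with the robot touching nothing.
It also fails if it takes over 48 s, if anything falls off the work surface, if the arm or the gripper's body presses on something with over 40 N, if the wrist force passes 120 N, or if a joint passes its speed limit or range.

## Working session

There is one attempt and no reset: what is moved stays moved. The work goes in short steps, Python scripts to look and compute and a tool call to move; the robot and the scene stay as the last step left them, time stands still between calls to the robot, and variables do not carry over. Pictures are saved under pics/ and viewed, and the job is handed in when it is done.

Besides the shell and the picture viewer there is one more tool, called after "Emit:" as name(argument=value, ...), one argument or row to a line, values as JSON. carry_out: Moves the arm, as the interface text tells. Its arguments: {"type":"object","properties":{"steps":{"type":"array","items":{"type":"array","items":{"type":"number"}}},"gripper":{"type":"number"},"grip_force":{"type":"number"}},"required":["steps"]}

```bash
mkdir -p pics; ls; python3 - <<'E'
from plant import readout, imaging
import cv2,numpy as np
o=readout.get_obs(); print(o)
for n in ["scene","side","wrist"]:
    p=imaging.camera_params(n); print(n,p)
    im=imaging.capture(n); cv2.imwrite(f"pics/{n}0.png",im[:,:,::-1])
E
```

```text
pics
{'time_s': 0.0, 'q': array([ 1.31749361,  0.50831037, -0.23750078,  1.50113546,  0.12572333,
        1.14887573, -0.15479177]), 'qvel': array([ 6.22336751e-04, -2.05628315e-03,  1.30982958e-04, -8.78989100e-04,
        1.37580497e-05, -2.41353093e-04,  2.67253250e-04]), 'effort': array([-6.05920263e-05, -6.20599580e+01, -2.18651041e+00, -2.49647534e+01,
        1.29144112e-02,  1.18279769e-02, -1.45710840e-05]), 'tcp_pos': array([ 219.205806  , -584.77014882,  230.44498573]), 'eef_rot': array([[ 3.51166369e-01, -9.36312838e-01, -6.71691886e-04],
       [-9.36311467e-01, -3.51167005e-01,  1.60371673e-03],
       [-1.73745659e-03,  6.57414329e-05, -9.99998488e-01]]), 'contact_force': array([ 0.17168442, -0.59241891,  0.15878569]), 'moment': array([ 0.01198665, -0.00262808, -0.0233982 ]), 'finger_gap': 84.95688542292788}
scene {'fx': 426.3175446072436, 'fy': 426.3175446072436, 'cx': 318.8960433759488, 'cy': 199.7100718922612, 'camera_from_world': array([[ 7.87416842e-01,  6.16233853e-01,  1.51840178e-02,
        -4.59395746e+02],
       [ 3.93588936e-01, -4.83660851e-01, -7.8176718
[... 445 characters left out ...]
.13898734e-01, -7.81610894e-01,
         1.41677776e+02],
       [ 1.22969247e-01,  7.71939463e-01, -6.23689049e-01,
         7.61139328e+02],
       [ 0.00000000e+00,  0.00000000e+00,  0.00000000e+00,
         1.00000000e+00]])}
wrist {'fx': 279.6797285823803, 'fy': 279.6797285823803, 'cx': 315.3701684177185, 'cy': 202.79363612350514, 'camera_from_world': array([[ 3.51529318e-01, -9.36175247e-01, -1.74519786e-03,
        -6.23615159e+02],
       [-8.88642228e-01, -3.34266205e-01,  3.13976264e-01,
        -4.10083364e+01],
       [-2.94520167e-01, -1.08821006e-01, -9.49429228e-01,
         3.80697622e+02],
       [ 0.00000000e+00,  0.00000000e+00,  0.00000000e+00,
         1.00000000e+00]])}
```

View pics/scene0.png

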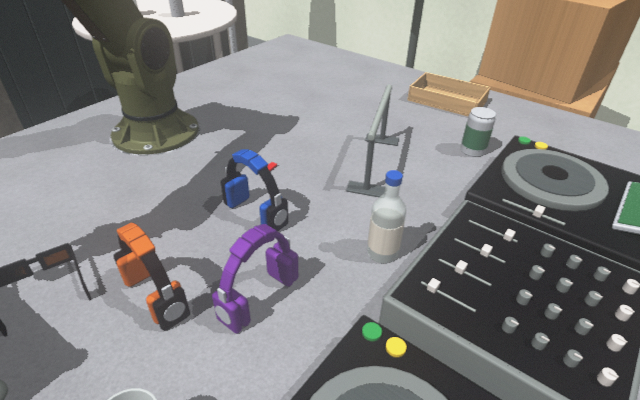

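View pics/side0.png

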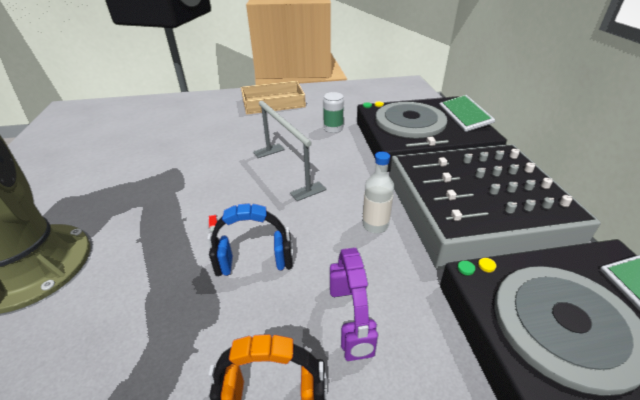

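View pics/wrist0.png

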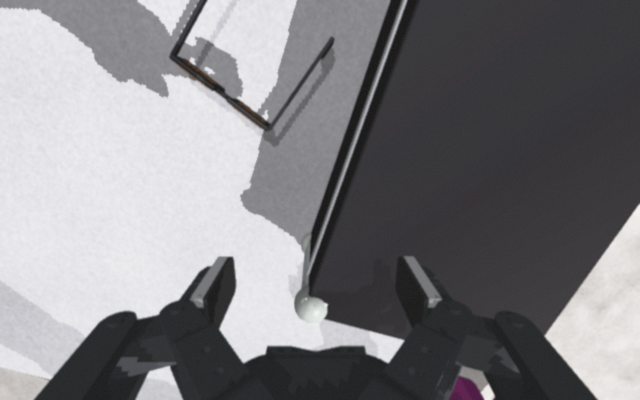

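Candidates: orange headphones at scene (150,275) / side (265,365); purple at scene (258,275) / side (355,305); blue at scene (255,190) / side (250,240). The orange-padded one is the match. I'll confirm it in enlarged crops and measure there.

```bash
python3 - <<'E'
import cv2,numpy as np
s=cv2.imread('pics/scene0.png'); d=cv2.imread('pics/side0.png')
def crop(im,x,y,w,h,k,name):
    cv2.imwrite(name,cv2.resize(im[y:y+h,x:x+w],None,fx=k,fy=k,interpolation=cv2.INTER_CUBIC))
crop(s,90,210,130,120,5,'pics/c1.png')   
crop(d,190,310,150,90,5,'pics/c2.png')
crop(s,330,70,90,130,4.5,'pics/c3.png')
crop(d,240,80,110,130,4.5,'pics/c4.png')
E
```

```text
(no output)
```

View pics/c1.png

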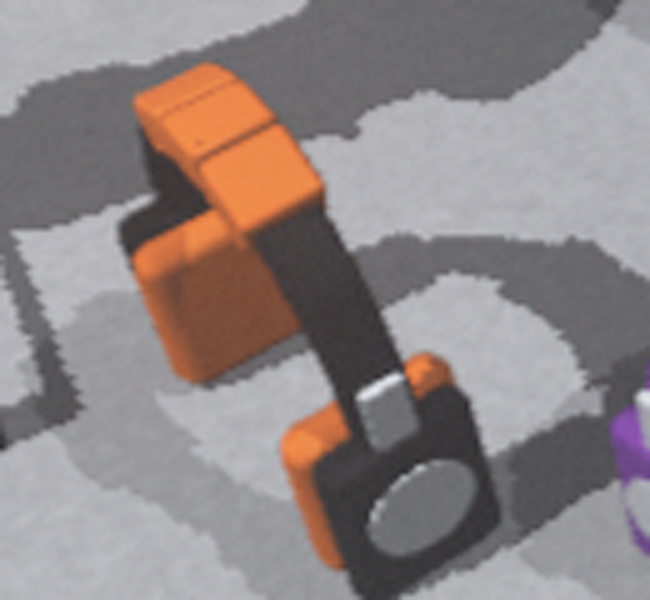

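View pics/c2.png

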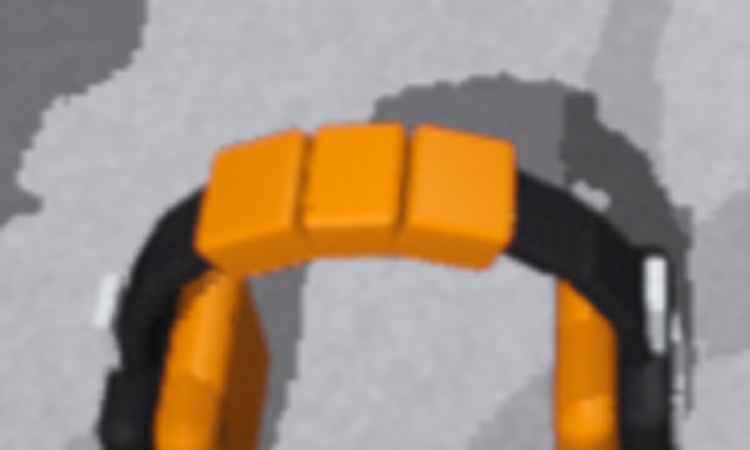

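View pics/c3.png

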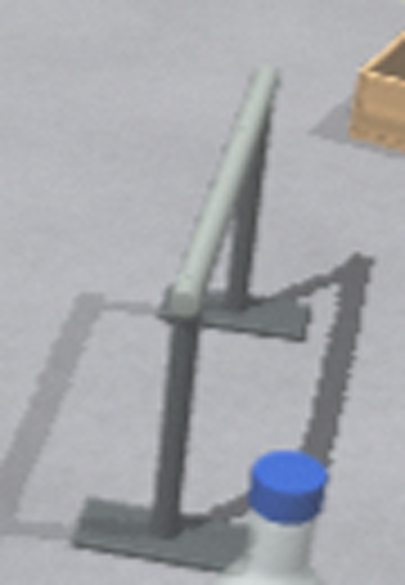

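View pics/c4.png

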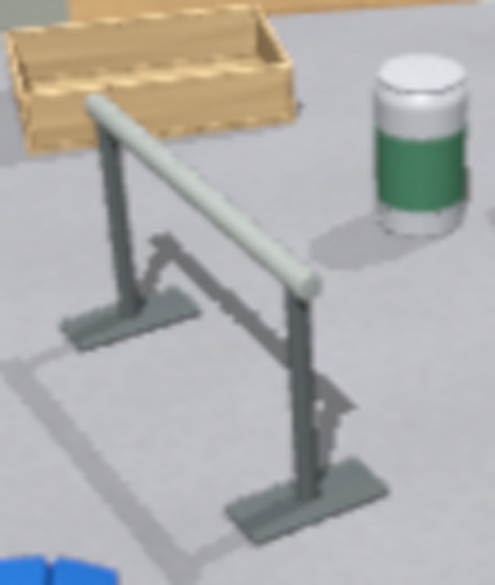

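The crops confirm it. The phones at scene (150,275) have orange pads on the crown (three blocks) and cups, and the look-alike is plainly purple. The bar ends are visible in both views. Next I'll triangulate the crown corners and bar ends.

```bash
cat > h.py <<'E'
import numpy as np,cv2
from plant import readout, imaging
def P(p):
    K=np.array([[p['fx'],0,p['cx']],[0,p['fy'],p['cy']],[0,0,1]]); return K@np.array(p['camera_from_world'])[:3]
def tri(pa,ua,pb,ub):
    X=cv2.triangulatePoints(P(pa),P(pb),np.array(ua,float).reshape(2,1),np.array(ub,float).reshape(2,1)).ravel(); X=X[:3]/X[3]
    return X,np.r_[proj(pa,X)-ua,proj(pb,X)-ub]
def proj(p,X):
    x=P(p)@np.r_[X,1]; return x[:2]/x[2]
E
python3 - <<'E'
from h import *
np.set_printoptions(precision=1,suppress=True)
s=imaging.camera_params('scene'); d=imaging.camera_params('side')
for n,a,b in [('A',(158,113),(305,232)),('B',(200,160),(403,222)),('C',(275,122),(405,123)),('D',(235,78),(313,130))]:
    print(n,*tri(s,np.array(a)/5+[90,210],d,np.array(b)/5+[190,310]))
for n,a,b in [('near',(185,298),(310,283)),('far',(270,75),(97,104)),('footnear',(165,530),(310,495)),('footfar',(238,303),(130,310))]:
    print(n,*tri(s,np.array(a)/4.5+[330,70],d,np.array(b)/4.5+[240,80]))
for n,a,b in [('blue crown',(252,158),(245,213)),('purple',(260,240),(349,262)),('bottlecap',(394,178),(382,158))]:
    print(n,*tri(s,np.array(a),d,np.array(b)))
E
```

```text
A [ 480.3 -363.8  154.3] [-0.5  0.8 -0.4 -1.6]
B [ 504.1 -365.   151.1] [-0.1  0.2 -0.1 -0.4]
C [ 506.2 -339.9  151. ] [ 0.2 -0.4  0.2  0.7]
D [ 482.9 -338.2  153.7] [-0.1  0.1 -0.1 -0.3]
near [617.  131.5 153.3] [-0.   0.1 -0.  -0.2]
far [515.3 381.5 150.2] [-0.   0.2 -0.  -0.3]
footnear [612.9 143.    8.6] [-0.1  0.2 -0.1 -0.3]
footfar [520.3 367.7   8.5] [-0.   0.1 -0.  -0.1]
blue crown [469.7 -74.7 140.2] [-0.3  0.8 -0.3 -1.3]
purple [ 635.4 -221.7  130.1] [ 0.4 -1.   0.4  1.4]
bottlecap [748.6  -6.7 182.5] [ 0.  -0.1  0.   0.2]
```

```bash
cat >> h.py <<'E'
from scipy.spatial.transform import Rotation as Ro
def plan(x,y,z,yaw):
    o=readout.get_obs(); R=o['eef_rot']; a=np.radians(yaw)
    T=np.array([[np.cos(a),np.sin(a),0],[np.sin(a),-np.cos(a),0],[0,0,-1.]])
    sh=R.T@(np.array([x,y,z])-o['tcp_pos'])/10; rv=Ro.from_matrix(R.T@T).as_rotvec(degrees=True)
    print('t',round(o['time_s'],2),'tcp',o['tcp_pos'].round(1),'yaw',np.degrees(np.arctan2(R[1,0],R[0,0])).round(2),'gap',round(o['finger_gap'],1),'F',o['contact_force'].round(1))
    print('shift',sh.round(2),'rot',rv.round(2))
E
python3 -c "
from h import *
plan(493.4,-352,260,-94)"
```

```text
t 0.15 tcp [ 219.3 -584.9  230.6] yaw -69.44 gap 85.4 F [-0.2 -0.3 -0.4]
shift [-12.18 -33.84  -2.92] rot [2.000e-02 8.000e-02 2.456e+01]
```

Emit:
carry_out(
  steps=[
    [-0.8, -2.2, -0.6, 0, 0, 1.6],
    [-2.2, -6, -1.3, 0, 0, 4.5],
    [-3.6, -10, -2, 0, 0, 7.5],
    [-5, -14, -2.6, 0, 0, 10.5],
    [-6.5, -18, -2.9, 0, 0, 13.5],
    [-8, -22, -2.9, 0, 0, 16.5],
    [-9.3, -26, -2.9, 0, 0, 19.5],
    [-10.6, -29.5, -2.9, 0, 0, 22],
  ],
  gripper=8.5,
)

```text
time_s: 0.82
tcp_pos: [459.0, -381.0, 259.8]
eef_rot: [[-0.028, -1.0, -0.001], [-1.0, 0.028, 0.001], [-0.001, 0.001, -1.0]]
contact_force: [0.9, -1.5, -0.4]
finger_gap: 85.0
```

```bash
python3 -c "
from h import *
plan(493.4,-352,260,-94)"
```

```text
t 0.82 tcp [ 459.  -381.   259.8] yaw -91.61 gap 85.0 F [ 0.9 -1.5 -0.4]
shift [-3.   -3.36 -0.02] rot [0.04 0.07 2.39]
```

Emit:
carry_out(
  steps=[
    [-1.5, -1.7, 0, 0, 0, 1.2],
    [-2.6, -2.9, 0, 0, 0, 2],
    [-3, -3.36, 0, 0, 0, 2.4],
    [-3, -3.36, 0, 0, 0, 2.4],
    [-3, -3.36, 0, 0, 0, 2.4],
  ],
)

```text
time_s: 1.23
tcp_pos: [492.5, -352.9, 259.5]
eef_rot: [[-0.07, -0.998, -0.002], [-0.998, 0.07, 0.001], [-0.001, 0.002, -1.0]]
contact_force: [-0.8, -0.7, 0.5]
finger_gap: 85.1
```

```bash
python3 -c "
from h import *
plan(493.4,-352,136,-94)
p=imaging.camera_params('wrist');im=imaging.capture('wrist')
cv2.imwrite('pics/w1.png',im[:,:,::-1])
np.set_printoptions(precision=1,suppress=True)
for X in [(480.3,-363.8,154),(504.1,-365,152),(506.2,-339.9,152),(482.9,-338.2,154),(493.4,-351.7,154)]: print(proj(p,np.array(X)))"
```

```text
t 1.23 tcp [ 492.5 -352.9  259.5] yaw -94.04 gap 85.1 F [-0.8 -0.7  0.5]
shift [-0.09 -0.11 12.35] rot [ 0.1   0.03 -0.04]
[328.4 212.6]
[328.2 187.7]
[301.  187.3]
[301.2 211.8]
[314.7 200.3]
```

View pics/w1.png

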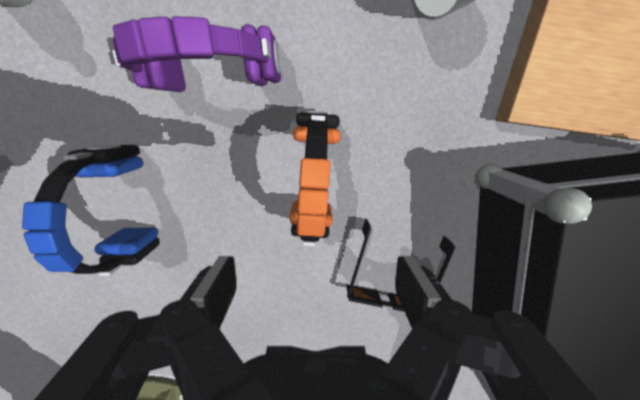

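```bash
python3 -c "
from h import *
np.set_printoptions(precision=1,suppress=True)
p=imaging.camera_params('wrist')
c=np.array([493.4,-351.7])
for yaw in (-8,-6,-4,-2):
  a=np.radians(yaw);ex=np.array([np.cos(a),np.sin(a)]);ey=np.array([-np.sin(a),np.cos(a)])
  print(yaw,[proj(p,np.r_[c+u*ex+v*ey,z]) for u,v,z in [(79,0,55),(-79,0,55),(62,29,68),(62,-29,68),(-36,14,140),(36,14,140),(-36,-14,140),(36,-14,140)]])
im=cv2.imread('pics/w1.png');cv2.imwrite('pics/w1c.png',cv2.resize(im[100:250,260:370],None,fx=4,fy=4,interpolation=cv2.INTER_CUBIC))"
```

```text
-8 [array([318.9, 110.5]), array([310.5, 232.8]), array([292.8, 124.2]), array([343. , 127.8]), array([298. , 228.3]), array([301.7, 157.8]), array([325.4, 230. ]), array([331.4, 159.8])]
-6 [array([316.5, 110.3]), array([312.5, 232.9]), array([290.9, 125. ]), array([341.2, 126.7]), array([299.2, 228.8]), array([300.3, 158.3]), array([326.6, 229.6]), array([330.1, 159.2])]
-4 [array([314.2, 110.3]), array([314.5, 232.9]), array([289.1, 125.9]), array([339.3, 125.8]), array([300.4, 229.2]), array([299. , 158.7]), array([327.9, 229.2]), array([328.8, 158.7])]
-2 [array([311.9, 110.4]), array([316.6, 232.9]), array([287.2, 126.8]), array([337.5, 124.9]), array([301.7, 229.7]), array([297.7, 159.3]), array([329.1, 228.7]), array([327.5, 158.2])]
```

View pics/w1c.png

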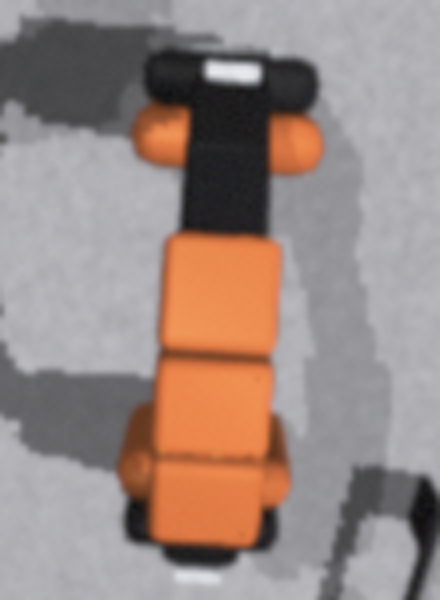

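The wrist view shows the orange crown centred between the open fingers, with the middle block at (313,202). The tabs at (318,118) and (309,244) put the yaw nearer -8° than -4°, so I'll correct that on the way down.

```bash
python3 -c "
from h import *
plan(492.5,-351,136,-97.5)"
```

```text
t 1.28 tcp [ 492.  -353.6  259.6] yaw -94.11 gap 85.2 F [ 0.  -1.5  0.1]
shift [-0.26 -0.06 12.36] rot [0.1  0.01 3.39]
```

Emit:
carry_out(
  steps=[
    [-0.2, -0.1, 1.5, 0, 0, 2],
    [-0.2, -0.1, 4, 0, 0, 3.4],
    [-0.2, -0.1, 6.5, 0, 0, 3.4],
    [-0.2, -0.1, 9, 0, 0, 3.4],
    [-0.2, -0.1, 11, 0, 0, 3.4],
    [-0.2, -0.1, 12, 0, 0, 3.4],
    [-0.2, -0.1, 12.35, 0, 0, 3.4],
    [-0.2, -0.1, 12.35, 0, 0, 3.4],
  ],
)

```text
time_s: 1.95
tcp_pos: [492.0, -352.5, 135.8]
eef_rot: [[-0.132, -0.991, -0.003], [-0.991, 0.132, 0.001], [-0.0, 0.003, -1.0]]
contact_force: [-0.0, 0.1, -0.4]
finger_gap: 85.0
```

```bash
python3 -c "
from h import *
plan(492.5,-351,136,-97.5)
im=imaging.capture('wrist');cv2.imwrite('pics/w2.png',im[:,:,::-1])
im=imaging.capture('scene');cv2.imwrite('pics/s2.png',cv2.resize(im[160:360,60:280,::-1],None,fx=3,fy=3))
"
```

```text
t 1.95 tcp [ 492.  -352.5  135.8] yaw -97.6 gap 85.0 F [-0.   0.1 -0.4]
shift [-0.16 -0.03 -0.02] rot [ 0.16  0.02 -0.1 ]
```

View pics/w2.png

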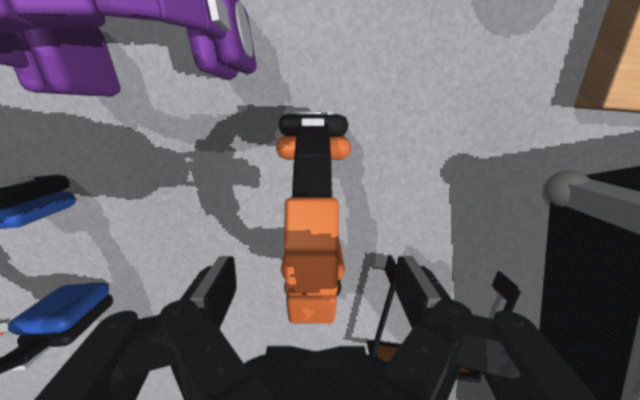

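View pics/s2.png

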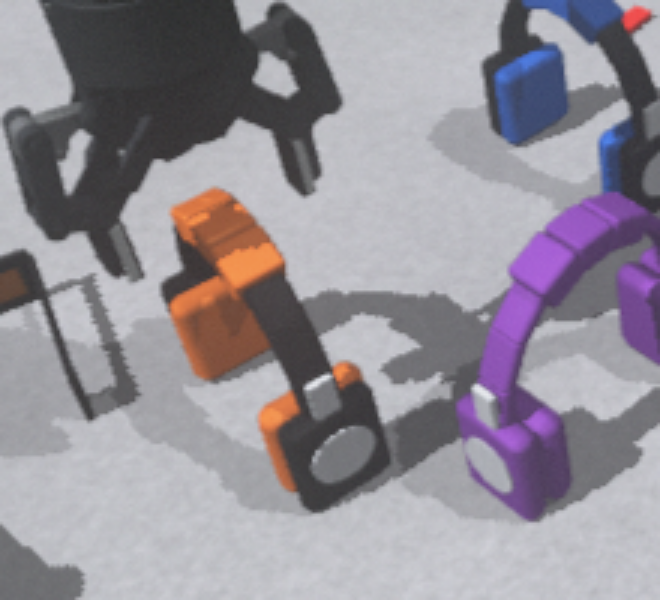

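```bash
python3 -c "
from h import *
p=imaging.camera_params('wrist');o=readout.get_obs()
t=o['tcp_pos'];print([proj(p,np.r_[t[:2],154]-k*o['eef_rot'][:,1]).round(1) for k in (-12,0,12)])
im=cv2.imread('pics/w2.png');cv2.imwrite('pics/w2c.png',cv2.resize(im[190:330,260:370],None,fx=5,fy=4,interpolation=cv2.INTER_CUBIC))"
```

```text
[array([316.4, 293.8]), array([316.4, 274.2]), array([316.5, 253.5])]
```

View pics/w2c.png

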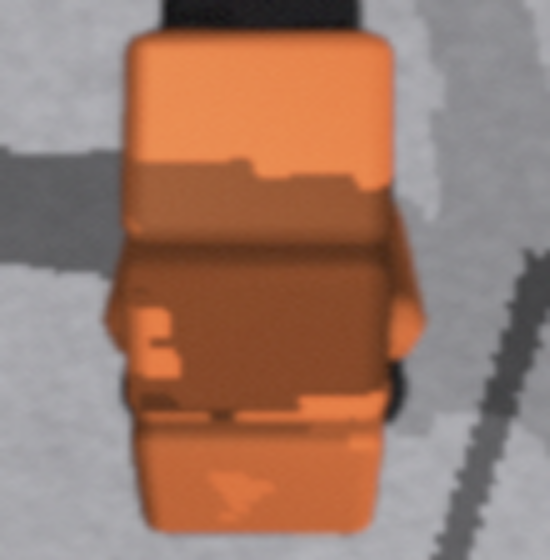

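The block seams at rows 252.5 and 295 match the predicted 253.5 and 293.8, so it is centred lengthwise. I'll shift 2 mm sideways and close.

Emit:
carry_out(
  steps=[
    [-0.2, 0, 0, 0, 0, 0],
    [-0.2, 0, 0, 0, 0, 0],
  ],
)

```text
time_s: 2.22
tcp_pos: [494.2, -350.7, 138.7]
eef_rot: [[-0.131, -0.991, 0.002], [-0.991, 0.131, -0.002], [0.002, -0.002, -1.0]]
contact_force: [0.0, 0.5, -0.5]
finger_gap: 84.8
```

Emit:
carry_out(
  steps=[
    [0, 0, 0, 0, 0, 0],
    [0, 0, 0, 0, 0, 0],
    [0, 0, 0, 0, 0, 0],
    [0, 0, 0, 0, 0, 0],
    [0, 0, 0, 0, 0, 0],
    [0, 0, 0, 0, 0, 0],
    [0, 0, 0, 0, 0, 0],
    [0, 0, 0, 0, 0, 0],
  ],
  gripper=2.0,
  grip_force=40,
)

```text
time_s: 2.88
tcp_pos: [494.3, -350.7, 139.0]
eef_rot: [[-0.131, -0.991, 0.002], [-0.991, 0.131, -0.002], [0.002, -0.002, -1.0]]
contact_force: [-1.4, -0.1, 4.0]
finger_gap: 26.9
```

```bash
python3 -c "
from h import *
plan(492.5,-351,136,-97.5)
im=imaging.capture('wrist');cv2.imwrite('pics/w3.png',im[:,:,::-1])
im=imaging.capture('side');cv2.imwrite('pics/d3.png',cv2.resize(im[280:400,180:360,::-1],None,fx=4,fy=4))
"
```

```text
t 2.88 tcp [ 494.3 -350.7  139. ] yaw -97.55 gap 26.9 F [-1.4 -0.1  4. ]
shift [0.05 0.18 0.3 ] rot [-0.14 -0.11 -0.05]
```

View pics/d3.png

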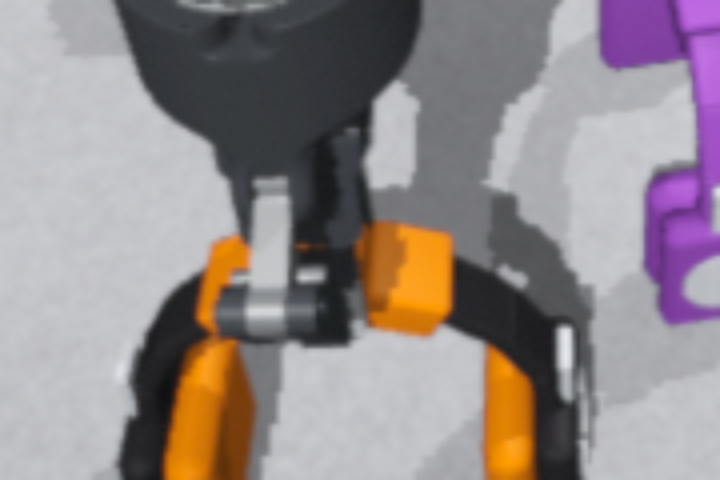

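View pics/w3.png

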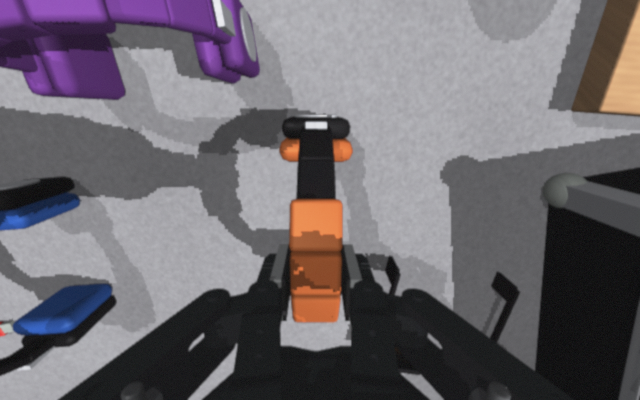

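Gripped at the crown's middle block, gap 26.9 mm. Lifting.

Emit:
carry_out(
  steps=[
    [0, 0, -0.4, 0, 0, 0],
    [0, 0, -1.5, 0, 0, 0],
    [0, 0, -3.5, 0, 0, 0],
    [0, 0, -6, 0, 0, 0],
    [0, 0, -9, 0, 0, 0],
    [0, 0, -12, 0, 0, 0],
    [0, 0, -15, 0, 0, 0],
    [0, 0, -18, 0, 0, 0],
  ],
)

```text
time_s: 3.65
tcp_pos: [493.4, -350.1, 321.1]
eef_rot: [[-0.131, -0.991, 0.002], [-0.991, 0.131, -0.002], [0.002, -0.002, -1.0]]
contact_force: [0.7, -0.1, -2.0]
finger_gap: 26.9
```

Emit:
carry_out(
  steps=[
    [0, 0, -1.5, 0, 0, 0],
    [0, 0, -1.5, 0, 0, 0],
  ],
)

```text
time_s: 3.82
tcp_pos: [494.5, -350.7, 341.2]
eef_rot: [[-0.132, -0.991, 0.008], [-0.991, 0.132, -0.006], [0.005, -0.009, -1.0]]
contact_force: [0.2, 0.1, -1.7]
finger_gap: 27.1
```

```bash
python3 -c "
from h import *
plan(566.3,256.2,335,-67.9)
im=imaging.capture('wrist');cv2.imwrite('pics/w4.png',im[:,:,::-1])
im=imaging.capture('side');cv2.imwrite('pics/d4.png',im[:,:,::-1])
"
```

```text
t 3.82 tcp [ 494.5 -350.7  341.2] yaw -97.56 gap 27.1 F [ 0.2  0.1 -1.7]
shift [-61.11   0.87   0.31] rot [ -0.43  -0.42 -29.66]
```

View pics/d4.png

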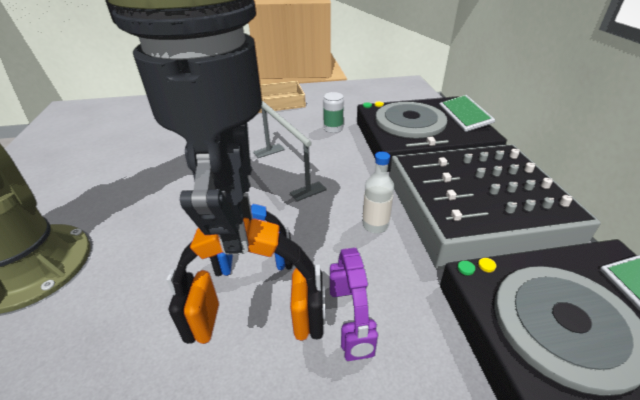

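View pics/w4.png

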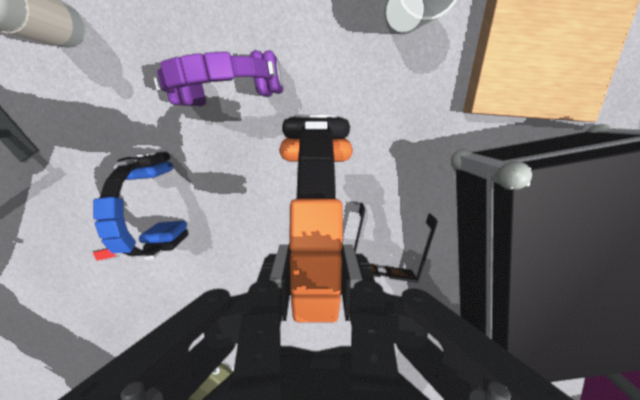

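Lifted level, not slipped in the wrist view, bottom about 200 mm up. I'll carry it over.

Emit:
carry_out(
  steps=[
    [-0.5, 0, 0, 0, 0, 0],
    [-1.8, 0, 0, 0, 0, -0.5],
    [-4, 0, 0, 0, 0, -1.5],
    [-6.8, 0.1, 0, 0, 0, -3],
    [-9.8, 0.1, 0, 0, 0, -4.5],
    [-12.8, 0.2, 0, 0, 0, -6],
    [-15.8, 0.2, 0, -0.2, -0.2, -7.5],
    [-18.8, 0.3, 0, -0.3, -0.3, -9],
  ],
)

```text
time_s: 4.58
tcp_pos: [514.4, -160.3, 334.9]
eef_rot: [[0.028, -1.0, -0.005], [-1.0, -0.028, 0.004], [-0.004, 0.004, -1.0]]
contact_force: [0.3, -0.0, -2.3]
finger_gap: 26.7
```

```bash
python3 -c "
from h import *
plan(566.3,256.2,335,-67.9)"
```

```text
t 4.58 tcp [ 514.4 -160.3  334.9] yaw -88.39 gap 26.7 F [ 0.3 -0.  -2.3]
shift [-41.48  -6.36   0.14] rot [  0.21   0.29 -20.49]
```

Emit:
carry_out(
  steps=[
    [-3, -0.5, 0, 0, 0, -1.5],
    [-6, -0.9, 0, 0, 0, -3],
    [-9, -1.4, 0, 0, 0, -4.5],
    [-12, -1.8, 0, 0, 0, -6],
    [-15, -2.3, 0, 0, 0, -7.5],
    [-18, -2.8, 0, 0.1, 0.1, -9],
    [-21, -3.2, 0, 0.2, 0.2, -10.5],
    [-24, -3.7, 0, 0.2, 0.3, -12],
  ],
)

```text
time_s: 5.25
tcp_pos: [543.2, 83.3, 334.8]
eef_rot: [[0.238, -0.971, -0.002], [-0.971, -0.238, -0.001], [0.0, 0.003, -1.0]]
contact_force: [0.6, -0.4, -1.8]
finger_gap: 27.0
```

```bash
python3 -c "
from h import *
plan(566.3,256.2,335,-67.9)"
```

```text
t 5.25 tcp [543.2  83.3 334.8] yaw -76.21 gap 27.0 F [ 0.6 -0.4 -1.8]
shift [-16.24  -6.36  -0.04] rot [ 0.15  0.   -8.31]
```

Emit:
carry_out(
  steps=[
    [-2.8, -1.1, 0, 0, 0, -1.5],
    [-5.6, -2.2, 0, 0, 0, -3],
    [-8.4, -3.3, 0, 0, 0, -4.5],
    [-11, -4.3, 0, 0, 0, -5.7],
    [-13.2, -5.2, 0, 0, 0, -6.8],
    [-15, -5.9, 0, 0, 0, -7.7],
    [-16, -6.3, 0, 0.1, 0, -8.2],
    [-16.2, -6.4, 0, 0.1, 0, -8.3],
  ],
)

```text
time_s: 5.92
tcp_pos: [565.2, 259.0, 333.4]
eef_rot: [[0.381, -0.925, -0.003], [-0.925, -0.381, 0.001], [-0.002, 0.003, -1.0]]
contact_force: [-0.0, -0.0, -1.4]
finger_gap: 27.0
```

Emit:
carry_out(
  steps=[
    [0, 0, 0, 0, 0, 0],
    [0, 0, 0, 0, 0, 0],
  ],
)

```text
time_s: 6.08
tcp_pos: [564.7, 258.4, 332.8]
eef_rot: [[0.38, -0.925, -0.004], [-0.925, -0.38, -0.0], [-0.001, 0.004, -1.0]]
contact_force: [0.2, 0.1, -1.5]
finger_gap: 26.6
```

```bash
python3 -c "
from h import *
plan(566.3,256.2,335,-67.9)
np.set_printoptions(precision=1,suppress=True)
for n in ('wrist','side','scene'):
  p=imaging.camera_params(n);im=imaging.capture(n);cv2.imwrite('pics/%s5.png'%n,im[:,:,::-1])
  print(n,[proj(p,np.array(X)) for X in [(617,131.5,151),(566.2,256.5,151),(515.3,381.5,151)]])
"
```

```text
t 6.08 tcp [564.7 258.4 332.8] yaw -67.64 gap 26.6 F [ 0.2  0.1 -1.5]
shift [ 0.26 -0.07 -0.22] rot [0.24 0.07 0.26]
wrist [array([431.3, 181.2]), array([318. , 180.6]), array([204.6, 180.1])]
side [array([308.9, 143.6]), array([282.9, 121.1]), array([261.5, 102.6])]
scene [array([371. , 137.3]), array([381.5, 109.4]), array([390. ,  86.6])]
```

View pics/wrist5.png

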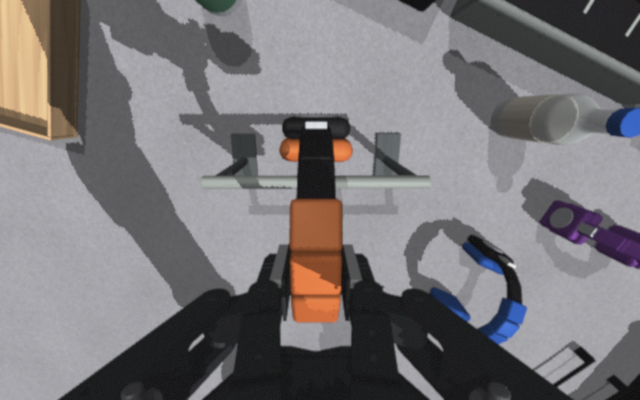

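View pics/side5.png

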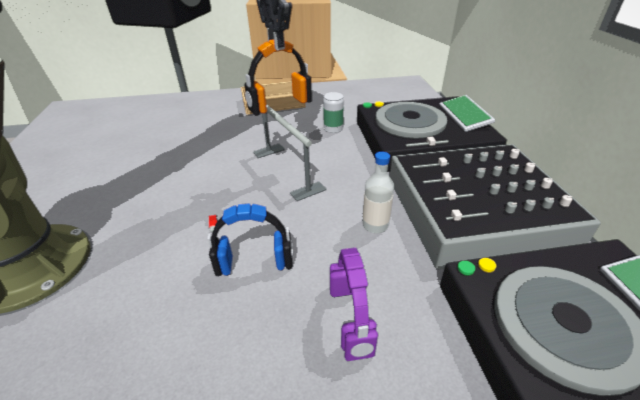

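View pics/scene5.png

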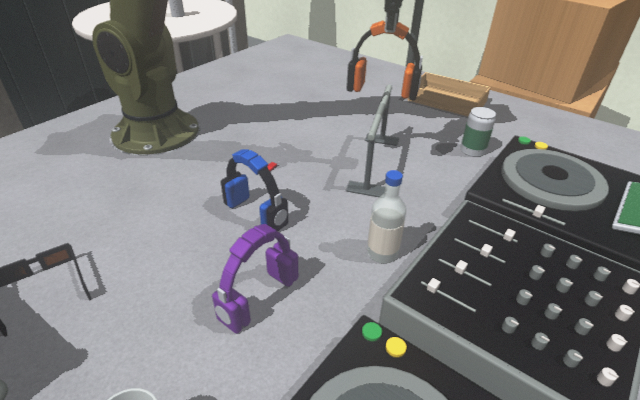

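The wrist view shows the bar running left to right from (203,183) to (431,181), within about 2 px of where it was predicted and square to the headband. The cups hang on either side of it. I'll lower to about 20 mm above contact and look again.

Emit:
carry_out(
  steps=[
    [0.1, 0, 1, 0.1, 0, 0.2],
    [0.2, 0, 3, 0.2, 0, 0.3],
    [0.2, 0, 5.5, 0.2, 0, 0.3],
    [0.2, 0, 8, 0.2, 0, 0.3],
    [0.2, 0, 10.5, 0.2, 0, 0.3],
    [0.2, 0, 12.8, 0.2, 0, 0.3],
    [0.2, 0, 14.5, 0.2, 0, 0.3],
    [0.2, 0, 15, 0.2, 0, 0.3],
  ],
)

```text
time_s: 6.9
tcp_pos: [564.8, 253.5, 180.7]
eef_rot: [[0.372, -0.928, -0.003], [-0.928, -0.372, -0.001], [0.0, 0.004, -1.0]]
contact_force: [0.4, -0.4, -0.8]
finger_gap: 27.0
```

Emit:
carry_out(
  steps=[
    [0, 0, 0, 0, 0, 0],
    [0, 0, 0, 0, 0, 0],
  ],
)

```text
time_s: 7.07
tcp_pos: [565.1, 252.6, 181.1]
eef_rot: [[0.371, -0.929, -0.003], [-0.929, -0.371, -0.002], [0.001, 0.004, -1.0]]
contact_force: [0.5, -0.3, -2.1]
finger_gap: 26.8
```

```bash
python3 -c "
from h import *
plan(566.3,256.2,163,-67.9)
def c(n,x,y,w,h,k,o):
  im=imaging.capture(n)[y:y+h,x:x+w,::-1];cv2.imwrite(o,cv2.resize(im,None,fx=k,fy=k,interpolation=cv2.INTER_CUBIC))
c('wrist',200,80,240,260,2.3,'pics/w6.png')
c('side',210,50,150,160,3.7,'pics/d6.png')
c('scene',310,40,150,170,3.5,'pics/s6.png')
"
```

```text
t 7.07 tcp [565.1 252.6 181.1] yaw -68.21 gap 26.8 F [ 0.5 -0.3 -2.1]
shift [-0.29 -0.25  1.81] rot [ 0.22 -0.03 -0.31]
```

View pics/w6.png

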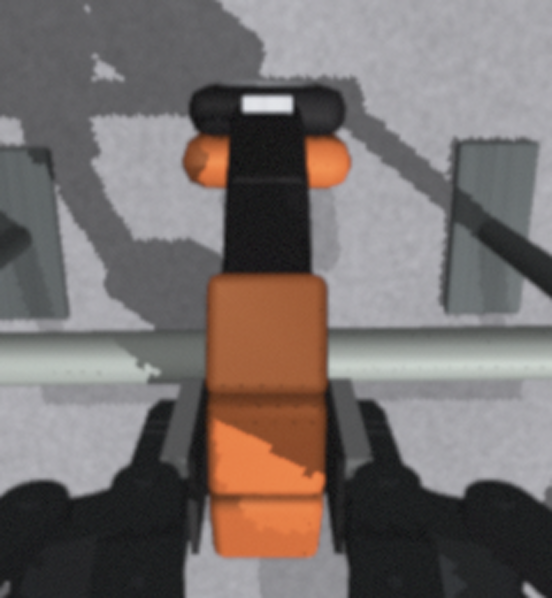

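View pics/d6.png

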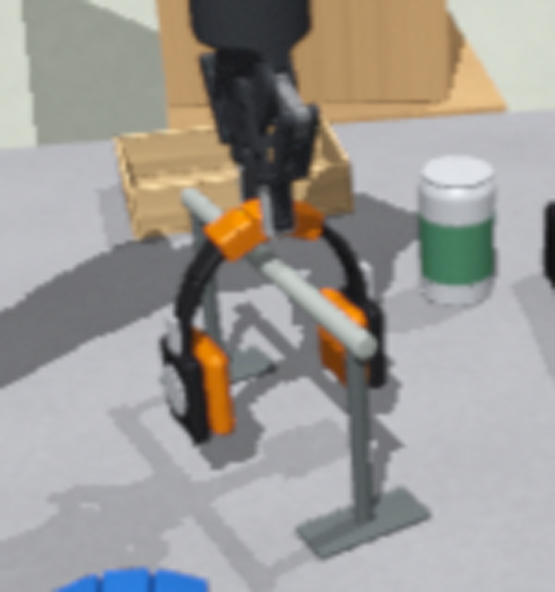

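View pics/s6.png

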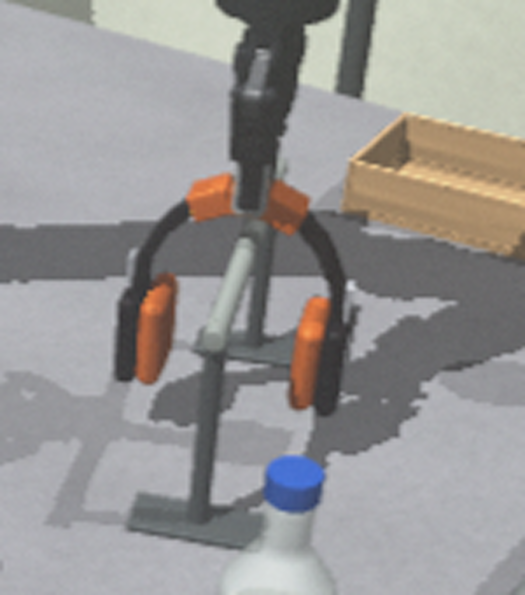

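```bash
python3 -c "
from h import *
np.set_printoptions(precision=2,suppress=True)
p=imaging.camera_params('wrist');o=readout.get_obs();R=o['eef_rot'];t=o['tcp_pos']
# bar from tool-relative view: points along tool x at lateral offset v, height 151
for yaw in (-1,0,1):
  for v in (-4,0,4):
    b=np.radians(yaw);
    f=lambda s: proj(p,np.r_[(t+R[:,0]*s*np.cos(b)+R[:,1]*(v+s*np.sin(b)))[:2],151])
    print(yaw,v,f(-70),f(70),f(0))
"
```

```text
-1 -4 [212.94 231.61] [419.83 228.39] [316.18 230.  ]
-1 0 [213.62 236.98] [419.13 233.8 ] [316.17 235.4 ]
-1 4 [214.28 242.28] [418.45 239.15] [316.16 240.72]
0 -4 [212.72 229.96] [419.63 230.05] [316.18 230.  ]
0 0 [213.4  235.35] [418.94 235.44] [316.17 235.4 ]
0 4 [214.06 240.67] [418.26 240.77] [316.16 240.72]
1 -4 [212.53 228.29] [419.4  231.71] [316.18 230.  ]
1 0 [213.21 233.71] [418.71 237.08] [316.17 235.4 ]
1 4 [213.88 239.05] [418.03 242.38] [316.16 240.72]
```

Square to within 1° and less than 1 mm off centre across the bar. I'll correct the yaw by -0.8° and keep lowering, slowing down near contact.

Emit:
carry_out(
  steps=[
    [-0.1, 0, 0.3, 0.1, 0, -0.4],
    [-0.3, -0.1, 0.7, 0.2, 0, -0.8],
    [-0.3, -0.1, 1.0, 0.2, 0, -0.8],
    [-0.3, -0.1, 1.2, 0.2, 0, -0.8],
    [-0.3, -0.1, 1.3, 0.2, 0, -0.8],
    [-0.3, -0.1, 1.3, 0.2, 0, -0.8],
  ],
)

```text
time_s: 7.72
tcp_pos: [565.1, 256.7, 168.7]
eef_rot: [[0.385, -0.923, 0.001], [-0.923, -0.385, 0.0], [0.0, -0.001, -1.0]]
contact_force: [0.2, 0.6, -1.8]
finger_gap: 27.2
```

```bash
python3 -c "
from h import *
plan(566.3,256.2,163,-69)
def c(n,x,y,w,h,k,o):
  im=imaging.capture(n)[y:y+h,x:x+w,::-1];cv2.imwrite(o,cv2.resize(im,None,fx=k,fy=k,interpolation=cv2.INTER_CUBIC))
c('side',240,80,110,110,5,'pics/d7.png')
c('scene',330,70,90,100,6,'pics/s7.png')
"
```

```text
t 7.72 tcp [565.1 256.7 168.7] yaw -67.36 gap 27.2 F [ 0.2  0.6 -1.8]
shift [ 0.09 -0.09  0.57] rot [-0.08 -0.    1.64]
```

View pics/s7.png

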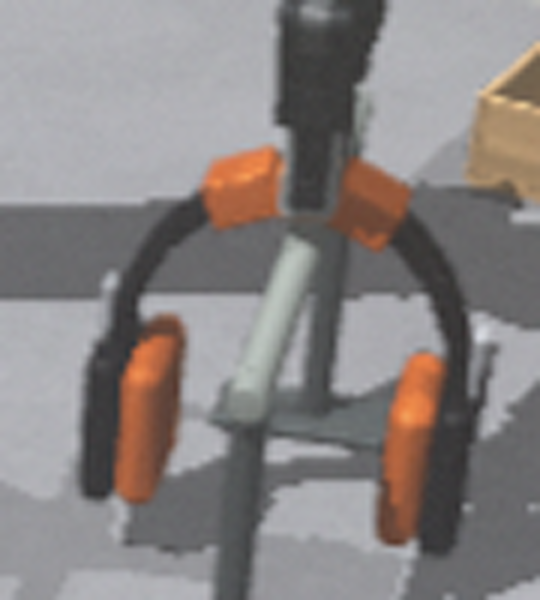

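View pics/d7.png

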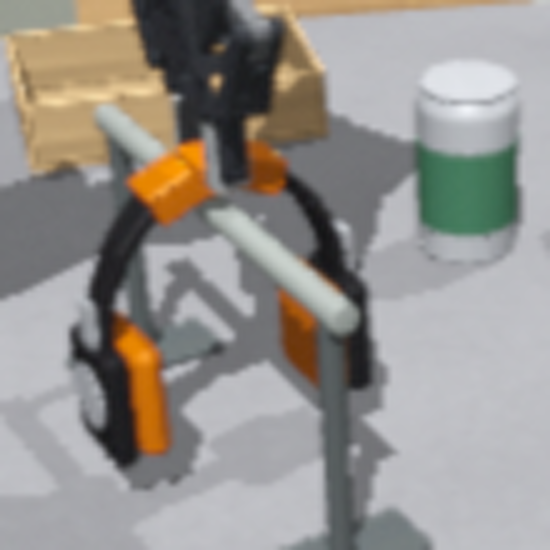

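Emit:
carry_out(
  steps=[
    [0, 0, 0.05, 0, 0, 0],
    [0, 0, 0.1, 0, 0, 0],
    [0, 0, 0.15, 0, 0, 0],
    [0, 0, 0.2, 0, 0, 0],
    [0, 0, 0.25, 0, 0, 0],
    [0, 0, 0.3, 0, 0, 0],
    [0, 0, 0.3, 0, 0, 0],
  ],
)

```text
time_s: 8.4
tcp_pos: [565.3, 256.8, 166.0]
eef_rot: [[0.385, -0.923, 0.002], [-0.923, -0.385, 0.001], [-0.0, -0.002, -1.0]]
contact_force: [-0.1, -0.4, -2.4]
finger_gap: 26.9
```

Emit:
carry_out(
  steps=[
    [0, 0, 0.05, 0, 0, 0],
    [0, 0, 0.1, 0, 0, 0],
    [0, 0, 0.1, 0, 0, 0],
    [0, 0, 0.1, 0, 0, 0],
  ],
)

```text
time_s: 8.73
tcp_pos: [565.3, 256.8, 165.0]
eef_rot: [[0.385, -0.923, 0.002], [-0.923, -0.385, 0.001], [-0.0, -0.002, -1.0]]
contact_force: [-1.3, -0.6, -1.9]
finger_gap: 27.3
```

Emit:
carry_out(
  steps=[
    [0, 0, 0.05, 0, 0, 0],
    [0, 0, 0.1, 0, 0, 0],
    [0, 0, 0.1, 0, 0, 0],
    [0, 0, 0.1, 0, 0, 0],
  ],
)

```text
time_s: 9.07
tcp_pos: [565.2, 256.8, 163.9]
eef_rot: [[0.385, -0.923, 0.002], [-0.923, -0.385, 0.001], [-0.0, -0.002, -1.0]]
contact_force: [0.3, 0.1, -0.7]
finger_gap: 27.1
```

Emit:
carry_out(
  steps=[
    [0, 0, 0.05, 0, 0, 0],
    [0, 0, 0.1, 0, 0, 0],
    [0, 0, 0.1, 0, 0, 0],
    [0, 0, 0.1, 0, 0, 0],
  ],
)

```text
time_s: 9.4
tcp_pos: [565.3, 256.8, 163.0]
eef_rot: [[0.385, -0.923, 0.002], [-0.923, -0.385, 0.001], [0.0, -0.002, -1.0]]
contact_force: [0.4, -0.3, -1.7]
finger_gap: 27.1
```

Emit:
carry_out(
  steps=[
    [0, 0, 0.05, 0, 0, 0],
    [0, 0, 0.1, 0, 0, 0],
    [0, 0, 0.1, 0, 0, 0],
    [0, 0, 0.1, 0, 0, 0],
  ],
)

```text
time_s: 9.73
tcp_pos: [565.3, 256.8, 162.8]
eef_rot: [[0.385, -0.923, 0.002], [-0.923, -0.385, 0.001], [0.0, -0.003, -1.0]]
contact_force: [-2.6, -1.1, 5.5]
finger_gap: 27.1
```

Emit:
carry_out(
  steps=[
    [0, 0, 0.05, 0, 0, 0],
    [0, 0, 0.1, 0, 0, 0],
    [0, 0, 0.1, 0, 0, 0],
    [0, 0, 0.1, 0, 0, 0],
  ],
)

```text
time_s: 10.07
tcp_pos: [565.3, 256.8, 162.8]
eef_rot: [[0.385, -0.923, 0.003], [-0.923, -0.385, 0.001], [0.001, -0.003, -1.0]]
contact_force: [-2.8, -1.5, 7.1]
finger_gap: 27.2
```

Contact at TCP z = 162.8, as predicted (163), with vertical force rising from -2 to +7 N. I'll check the pictures and then release.

```bash
python3 -c "
from h import *
def c(n,x,y,w,h,k):
  im=imaging.capture(n)[y:y+h,x:x+w,::-1];return cv2.resize(im,(int(w*k),int(h*k)),interpolation=cv2.INTER_CUBIC)
cv2.imwrite('pics/e8.png',np.hstack([c('side',240,80,110,120,3.6),c('scene',330,70,110,120,3.6)]))
"
```

View pics/e8.png

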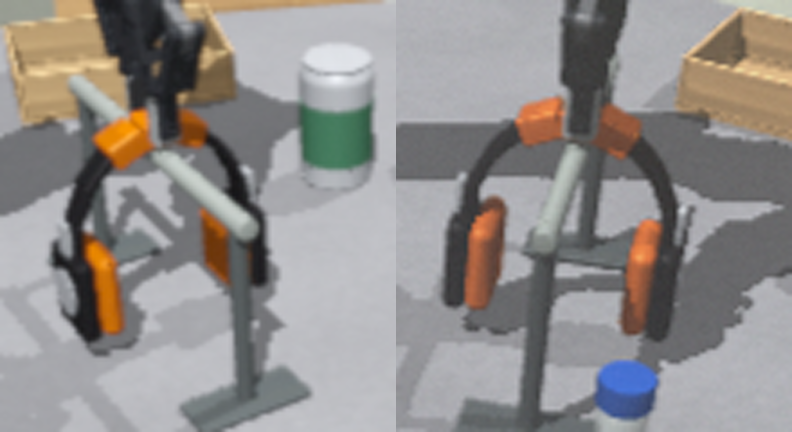

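The crown rests on the bar with a cup on each side. Releasing.

Emit:
carry_out(
  steps=[
    [0, 0, 0, 0, 0, 0],
    [0, 0, 0, 0, 0, 0],
    [0, 0, 0, 0, 0, 0],
    [0, 0, 0, 0, 0, 0],
  ],
  gripper=4.0,
)

```text
time_s: 10.5
tcp_pos: [565.4, 256.8, 162.6]
eef_rot: [[0.385, -0.923, 0.003], [-0.923, -0.385, 0.001], [0.0, -0.003, -1.0]]
contact_force: [-0.5, 0.2, -0.8]
finger_gap: 39.9
```

Emit:
carry_out(
  steps=[
    [0, 0, 0, 0, 0, 0],
    [0, 0, 0, 0, 0, 0],
    [0, 0, 0, 0, 0, 0],
    [0, 0, 0, 0, 0, 0],
    [0, 0, 0, 0, 0, 0],
  ],
  gripper=7.0,
)

```text
time_s: 10.92
tcp_pos: [565.4, 256.8, 162.5]
eef_rot: [[0.385, -0.923, 0.003], [-0.923, -0.385, 0.001], [0.0, -0.003, -1.0]]
contact_force: [0.1, 0.3, -1.0]
finger_gap: 69.9
```

```bash
python3 -c "
from h import *
plan(565.3,256.8,163,-67.4)
def c(n,x,y,w,h,k):
  im=imaging.capture(n)[y:y+h,x:x+w,::-1];return cv2.resize(im,(int(w*k),int(h*k)),interpolation=cv2.INTER_CUBIC)
cv2.imwrite('pics/e9.png',np.hstack([c('side',240,80,110,120,3.6),c('scene',330,70,110,120,3.6)]))
"
```

```text
t 10.92 tcp [565.4 256.8 162.5] yaw -67.37 gap 69.9 F [ 0.1  0.3 -1. ]
shift [ 0.    0.01 -0.05] rot [-0.17 -0.03  0.03]
```

View pics/e9.png

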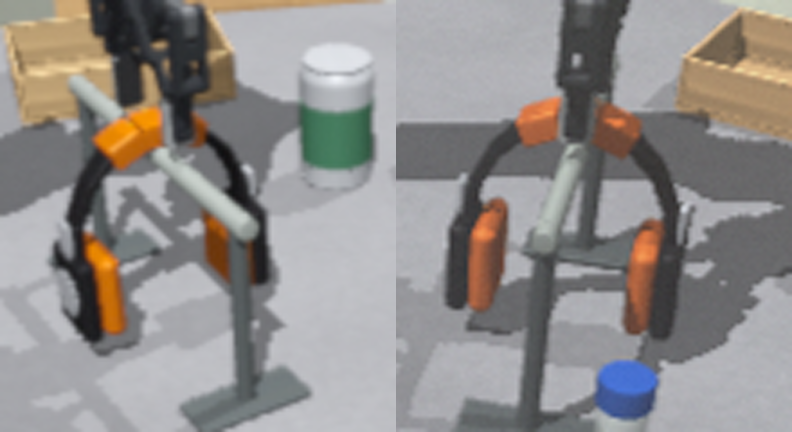

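The phones hang steady. I'll retreat straight up.

Emit:
carry_out(
  steps=[
    [0, 0, -0.5, 0, 0, 0],
    [0, 0, -1.5, 0, 0, 0],
    [0, 0, -3, 0, 0, 0],
    [0, 0, -5, 0, 0, 0],
    [0, 0, -8, 0, 0, 0],
    [0, 0, -11, 0, 0, 0],
    [0, 0, -14, 0, 0, 0],
    [0, 0, -16, 0, 0, 0],
  ],
)

```text
time_s: 11.68
tcp_pos: [565.1, 257.3, 327.0]
eef_rot: [[0.385, -0.923, 0.007], [-0.923, -0.385, 0.003], [-0.0, -0.007, -1.0]]
contact_force: [-0.0, 0.5, 0.2]
finger_gap: 70.2
```

Emit:
carry_out(
  steps=[
    [0, 0, 0, 0, 0, 0],
    [0, 0, 0, 0, 0, 0],
    [0, 0, 0, 0, 0, 0],
    [0, 0, 0, 0, 0, 0],
    [0, 0, 0, 0, 0, 0],
    [0, 0, 0, 0, 0, 0],
  ],
)

```text
time_s: 12.18
tcp_pos: [564.9, 257.0, 325.9]
eef_rot: [[0.385, -0.923, 0.005], [-0.923, -0.385, 0.002], [-0.0, -0.005, -1.0]]
contact_force: [-0.7, 0.2, -0.0]
finger_gap: 70.0
```

```bash
python3 -c "
from h import *
for n in ('side','scene','wrist'):
  cv2.imwrite('pics/%s10.png'%n,imaging.capture(n)[:,:,::-1])
a=cv2.imread('pics/side10.png');b=cv2.imread('pics/scene10.png')
f=lambda i,x,y: cv2.resize(i[y:y+120,x:x+110],(396,432),interpolation=cv2.INTER_CUBIC)
cv2.imwrite('pics/e10.png',np.hstack([f(a,240,80),f(b,330,70)]))
plan(565,257,320,-67)
"
```

```text
t 12.33 tcp [565.1 257.2 326.5] yaw -67.36 gap 69.9 F [ 0.8 -0.2 -0.5]
shift [0.01 0.02 0.65] rot [-0.37  0.   -0.36]
```

View pics/e10.png

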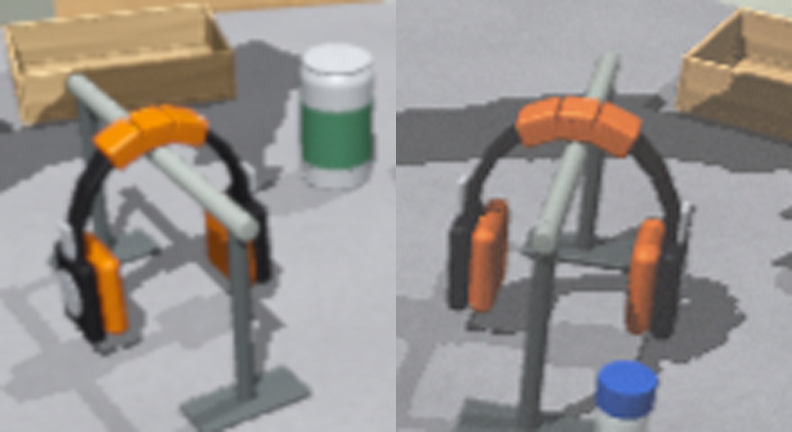

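View pics/wrist10.png

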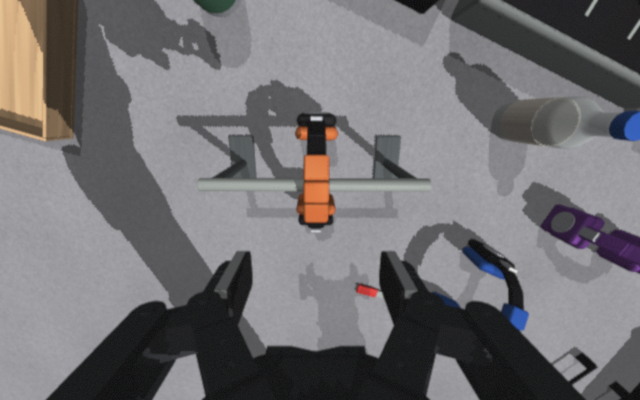

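View pics/scene10.png

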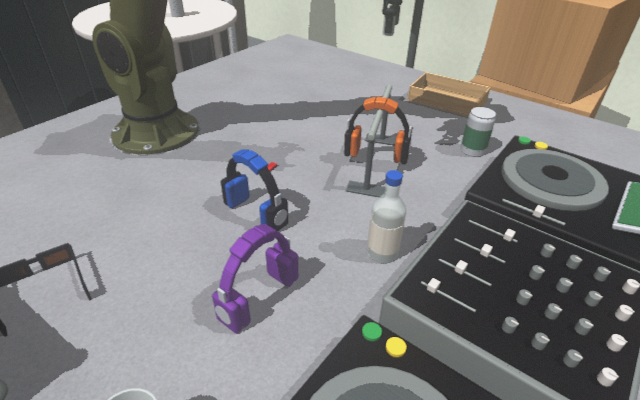

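The headphones hang square across the bar at wrist (316,187), midway between the posts, and the other objects are where they were. Handing in.

```bash
python3 -c "
from plant import ctrl
print(ctrl.close_job())"
```

```text
the job is handed in; nothing more can be done
None
```

The orange-padded headphones now hang over the bar, midway between the posts, with one ear cup on each side. The job was handed in at about 12.4 s on the robot's clock (limit 48 s).

- **How it was done:** I gripped the crown's middle block from above and carried the headphones over the rail. I then lowered them in 1 mm steps until they touched the bar, at tool height 162.8 mm against a predicted 163 mm. The vertical force peaked at about 7 N. I opened the fingers in two stages and backed straight up.
- **Last checks:** After release, the side, scene and wrist pictures show the headband square across the bar and hanging still, with the gripper well clear. The blue headphones, water bottle and purple look-alike are where they stood in the first pictures.
- **Disagreements found and corrected:**
  - **Headphone angle:** the two fixed cameras gave -4°, but the wrist camera gave about -8°, so I gripped at -7.5°.
  - **Bar angle:** the wrist view differed from the fixed cameras by about 0.9°, which I corrected before touching the bar.
  - **Tool position:** it settled a few millimetres off target at times, by about 3 mm in height at the grasp, and I re-measured before each later step.

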